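# Carry a spot plate to the dispensing needle on a lifter

## Task

Slide the flat lifter under the white spot plate, lift the plate clear of the bench with it and carry it, kept level, onto the square metal stage of the dispenser. Set it down there gently so that its one large round well lies directly below the needle, then draw the lifter out and put it back down on the bench, standing as it stood. Do not touch the plate with the gripper, do not bump the dispenser, and leave the bottle, beaker and box where they are.

Things in the scene. Friction and masses are not known exactly. Their poses are not given: they have to be found in the camera images.
- plate: white ceramic spot plate, 80 (x) x 70 (y) x 15 mm, 0.1 kg: a 6 mm slab on two skids 9 mm high and 6 mm wide along x under its long edges (y = +-31 mm; 56 mm free between them), open under the slab at both x ends. Origin: centre of its underside (foot of the skids). Stands on the bench, -x end roughly facing the robot. Top: many 8 mm wells and one large one.
- well (a point): centre of the one large round well (18 mm wide) in the top of the plate, at (16, 10, 15) mm in the plate's frame
- lifter: cranked spatula, 0.1 kg, standing on its blade and a tail foot. Origin: level with the blade's underside, below the grip point; x to the blade's front edge. Steel blade x = 45 to 130 mm, 46 wide, 2.5 thick. Thin neck x = 25 to 56. Black level handle x = -70 to 30, 16 wide, 20 tall, centred at z = 45. Tail foot x = -82, 35 wide, down to z = 0. The plate rides with its centre at about x = 92.
- lifter_grip (a point): centre of the handle at the grip point, 45 mm above the lifter's origin; grip across the 16 mm width from above
- lifter_tip (a point): middle of the blade's front edge, 130 mm ahead of the lifter's origin
- stage: flat square fixed metal stage of the dispenser, 140 x 140 mm, 25 mm high, with a free flat top. Origin: centre of its underside. Its x points away from the robot, roughly.
- dispenser: fixed dispenser over the stage; same origin and axes as the stage. A column 34 mm square, 200 mm tall, stands at (50, 100) mm; from it an arm at 154 to 176 mm height holds an upright syringe 18 mm thick (24 at its top) over the stage's centre, with a thin needle pointing down.
- needle_tip (a point): lower end of the needle, over the middle of the stage, 35 mm above the stage's top (60 mm above the bench)
- bottle: bystander: white bottle, 60 mm wide, 140 mm tall, origin under its centre
- beaker: bystander: glass beaker, 64 mm wide, 70 mm tall, origin under its centre
- slidebox: bystander: grey and white slide box, 87 x 62 x 34 mm, origin under its centre
Not all that is in view belongs to the job. Of the things that look like the lifter, take the one that is farthest to the robot's left at the start.

How it is judged:
On the way:
1. the plate rides on the lifter, lifted clear of the bench (height (world z) of plate above 0.015 m and contact force between plate and lifter above 0.3 N and angle between plate's own z axis and vertical below 0.3 rad), for 0.2 s.
At the end, for the whole second after the job is handed in: Plate flat (0.06 rad) and still on the stage, within 3 mm of the height of its top, the large well's centre within 7 mm (from above) of the needle tip; lifter clear of the plate, at rest on the bench and upright (origin below 8 mm, within 0.12 rad) (horizontal distance between well and needle_tip below 0.007 m and angle between plate's own z axis and vertical below 0.06 rad and z of plate in the frame of stage between 0.022 and 0.028 m and contact force between plate and stage above 0.3 N and contact force between plate and lifter below 0.05 N and linear speed of each of plate, lifter below 0.01 m/s and height (world z) of lifter below 0.008 m and angle between lifter's own z axis and vertical below 0.12 rad); the robot touches nothing.
It fails at once if the gripper touches the plate (contact force between any of the fingers, the arm and plate above 1 N).
It fails at once if the plate is tipped by more than 0.35 rad (angle between plate's own z axis and vertical above 0.35 rad).
It fails at once if the plate is dropped or pressed hard on the stage (over 15 N) (contact force between plate and stage above 15 N).
It fails at once if the dispenser is bumped (over 3 N) (contact force between dispenser and anything else above 3 N).
It fails at once if a bystander is moved by more than 20 mm (distance of any of bottle, beaker, slidebox from where it was at the start of the episode above 0.02 m).
It also fails if it takes over 69 s, if anything falls off the work surface, if the arm or the gripper's body presses on something with over 40 N, if the wrist force passes 120 N, or if a joint passes its speed limit or range.

## Robot

A 6-joint arm with a two-finger parallel gripper is mounted at the origin on the work surface. World frame = base frame: x ahead of the robot, y to its left, z up, the work surface at z = 0. Lengths are in m, angles in rad, forces in N, time in s.
With the tool pointing down it reaches from about 0.325 to 0.9 m from the base axis. Payload 6.1 kg.
Tool frame: the origin (TCP) lies midway between the tips of the shut fingers; the grasp point (between the pads) lies grip_depth behind it (grip_depth is the distance from the TCP to the grasp point, in m); z points along the fingers, y is the line along which they close (so a half turn about z gives the same grasp; the last joint's range is limited). The gripper opens to 87 mm and grips with 3 to 60 N. Pads are 19 mm wide; open, the fingers measure 117 mm over their backs; the gripper's body (75 mm by 190 mm) begins 51 mm behind the grasp point.
Start: joints at [1.158, 0.22, 1.526, -0, 1.395, -0.126], TCP at [0.177, 0.599, 0.223] pointing down, gripper open.
Joint ranges: [-2.98, 2.98], [-0.91, 2.08], [0.09, 2.57], [-1.24, 4.39], [0.2, 2.65], [-2.68, 2.68]. Speed limits (rad/s): [2.57, 2.57, 3.01, 3.14, 3.14, 3.14].

## Interface

Orientations are given as a unit quaternion [w, x, y, z].
In Python, from station import get_state, camera, close_job, regions_of, place_of, grip_depth gives the robot as it stands. The module is installed in compiled form; this text tells all that it offers.
- The arm moves only by the tool servo_tool, never from a script. Its argument "motion" is a list of rows, each a list of 5 numbers: the opening, from 0 (shut) to 1 (fully open), then the shift along the tool's x, y, z in m, then the turn about the tool's z in degrees. A call has 1 to 5 rows; each row is the pose to reach, as a shift and turn from the pose commanded when the call began, along the tool's axes at that moment; what a row does not reach only later rows make up. A row lasts 1/8 s, in which the tool goes at most 62.5 mm and 10.7 degrees, less where a joint would pass 70% of its speed; a pose out of reach is approached as far as the arm can. A call with a gripper value outside its range is refused whole. The fingers move at their own pace and stop on an object; "grip_force" is the grip in N (left out, the last holds). Time passes only in rows, so rows that repeat a pose let the fingers close. It gives the time, the measured TCP pose, the force, the opening and the grip force at its end, in the units of the state.
- get_state(): the state, without advancing time (a new reading comes with each control period).
- camera(name): name is "scene" or "top"; returns a dict with "color" (384x512x3 uint8, red, green, blue), "range_z" (384x512 float32, m along the optical axis (not along the pixel's ray), 0 where there is no reading), "fx", "fy", "cx", "cy" (pixels), "k1" (the pictures are not rectified: a ray, as slopes to the right and down, at radius r is drawn at 1 + k1 r^2 times it, then the intrinsics apply), "R" (3x3) and "t" (3): a world point X has camera coordinates R X + t. Camera axes: x right, y down, z forward; pixel columns grow to the right and rows downward; lengths in m; the calibration is good to about 2 mm. A picture is of the moment at which its call begins.
- close_job(): hands the job in; it is judged then, once.
Trained networks look in a picture, given as the dict that the camera call returned (one of the last four; its "shot" number tells which), for a name from the list of things; names that differ only in an ending like _2 or _b are one class to them, and where a whole thing is asked for, a point or a joint stands for the part that bears it (a point fixed in the world has none). Each returns a list of dicts, best first, with "confidence" (0 to 1); they miss things now and then, are a little off and sometimes report something else, mostly with a low value. They report only what shows in the picture. A call takes as long as a camera call. They do not tell look-alikes from the thing itself.
- regions_of(target, picture): "pixels" (384x512 bool, what is visible of it) and "bbox" ([left, top, right, bottom] in pixels, round what is visible of it).
- place_of(target, picture): "position" ([column, row] in pixels: a listed point, or the origin of a listed thing).
The state is a dict: "time_s": time; "joints": joint angles; "dq": joint speeds; "tau": joint torques, N m; "position": TCP position; "eef_rot": TCP orientation; "contact_force": force on the tool from outside, world axes, zero at the start; "ft_torque": the same for the moment, N m; "gripper_width": opening from 0.0 (shut) to 1.0 (fully open); "finger_force": force on a finger pad.
Only numpy, scipy, OpenCV 4.12 (cv2) and the standard library are available. Lean on these libraries where they do the work, as an engineer would, in place of code of your own. Each camera call takes 0.05 s, during which the arm holds its last target. There are 200 camera calls.

## Working session

There is one attempt and no reset: what is moved stays moved. The work goes in short steps, Python scripts to look and compute and a tool call to move; the robot and the scene stay as the last step left them, time stands still between calls to the robot, and variables do not carry over. Pictures are saved under pics/ and viewed, at most 10 in all, crops included, and the job is handed in when it is done.

Besides the shell and the picture viewer there is one more tool, called after "Emit:" as name([rows], argument=value, ...), one row to a line, values as JSON. servo_tool: Moves the arm, as the interface text tells. Its arguments: {"type":"object","properties":{"motion":{"type":"array","items":{"type":"array","items":{"type":"number"}}},"grip_force":{"type":"number"}},"required":["motion"]}

```bash
mkdir -p pics; cat > h.py <<'E'
import numpy as np, cv2
from station import *
def ray(p,uv):
    d=((uv[0]-p['cx'])/p['fx'],(uv[1]-p['cy'])/p['fy']); u=np.array(d)
    for _ in range(10): u=np.array(d)/(1+p['k1']*(u@u))
    R=np.array(p['R']); return -R.T@np.array(p['t']), R.T@np.array([u[0],u[1],1.])
def atz(p,uv,z):
    o,d=ray(p,uv); return o+d*(z-o[2])/d[2]
def atr(p,uv):
    o,d=ray(p,uv); return o+d*p['range_z'][int(round(uv[1])),int(round(uv[0]))]
def cloud(p,m):
    v,u=np.nonzero(m&(p['range_z']>0)); return np.array([atr(p,(a,b)) for a,b in zip(u,v)])
def proj(p,X):
    c=np.array(p['R'])@X+np.array(p['t']); s=c[:2]/c[2]; s=s*(1+p['k1']*(s@s))
    return np.array([s[0]*p['fx']+p['cx'],s[1]*p['fy']+p['cy']])
E
python3 - <<'E'
from h import *
print(get_state(),grip_depth)
np.set_printoptions(precision=4,suppress=True)
ims=[]
Z=dict(plate=0,well=.015,lifter=0,lifter_grip=.045,lifter_tip=.0025,stage=0,needle_tip=.06,bottle=0,beaker=0,slidebox=0)
for n in ['scene','top']:
    p=camera(n); ims.append(p['color'])
    print(n,p['fx'],p['k1'],-np.array(p['R']).T@p['t'])
    for k,z in Z.items():
        for r in place_of(k,p):
            if r['confidence']>.2: print(k,round(r['confidence'],2),np.round(r['position'],1),atz(p,r['position'],z)[:2])
for n,i in zip(['s0','t0'],ims): cv2.imwrite(f'pics/{n}.png',cv2.resize(i[:,:,::-1],(800,600),interpolation=cv2.INTER_CUBIC))
E
```

```text
{'time_s': 0.0, 'joints': array([ 1.15788256e+00,  2.21179728e-01,  1.52757832e+00,  1.25139649e-05,
        1.39469187e+00, -1.26103476e-01]), 'dq': array([ 0.00109766, -0.00046817,  0.00073392, -0.00058933,  0.000818  ,
        0.00138712]), 'tau': array([ 7.66613775e-04, -4.94619262e+01, -3.87376213e+01,  7.00818188e-02,
        5.71987079e-02, -1.48138420e-04]), 'position': array([0.17656869, 0.5989168 , 0.22148335]), 'eef_rot': array([-2.53192228e-04,  1.42915158e-01,  9.89734508e-01, -8.93469569e-04]), 'contact_force': array([0.16109782, 0.676749  , 0.28507122]), 'ft_torque': array([0.01388945, 0.02439422, 0.04980735]), 'finger_force': 0.0, 'gripper_width': 1.0025077718167625} 0.0187
scene 371.8009244984727 -0.025929120343531144 [ 1.3087 -0.1039  0.6245]
plate 0.93 [178.2 259.6] [ 0.6603 -0.2139]
well 0.84 [182.4 257.1] [ 0.6691 -0.2019]
lifter 0.72 [359.6 210.3] [0.5429 0.2723]
lifter 0.68 [149.6 164.3] [ 0.195  -0.3283]
lifter 0.6 [251.6 200.9] [ 0.454  -0.0153]
lifter_grip 0.76 [254.1 182.9] [ 0.4303 -0.0042]
lifter_tip 0.77 [153.8 182.1] [ 0.3134 -0.3027]
lifter_tip 0.7 [24
[... 246 characters left out ...]
]
slidebox 0.68 [111.3 209.9] [ 0.4367 -0.4085]
top 395.86810288354525 -0.06526900771016092 [ 0.2764 -0.0015  1.3247]
plate 0.79 [319.4 157.9] [ 0.6401 -0.2174]
well 0.85 [313.7 145.8] [ 0.6787 -0.1959]
lifter 0.85 [355.6 292.6] [ 0.1858 -0.3317]
lifter 0.7 [258.3 213.2] [ 0.4446 -0.0085]
lifter_grip 0.91 [363.7 292.1] [ 0.1906 -0.3465]
lifter_grip 0.59 [259.5 215.2] [ 0.4324 -0.0122]
lifter_tip 0.96 [346.7 256.4] [ 0.3037 -0.3039]
lifter_tip 0.89 [258.5 176.3] [ 0.5713 -0.0075]
stage 0.73 [189.  161.5] [0.6209 0.2331]
bottle 0.85 [262.8 109.6] [ 0.8136 -0.0196]
beaker 0.68 [132.9 211.9] [0.4426 0.417 ]
slidebox 0.89 [374.5 214.7] [ 0.4447 -0.4024]
slidebox 0.33 [126.5 212.4] [0.4406 0.4389]
```

View pics/s0.png

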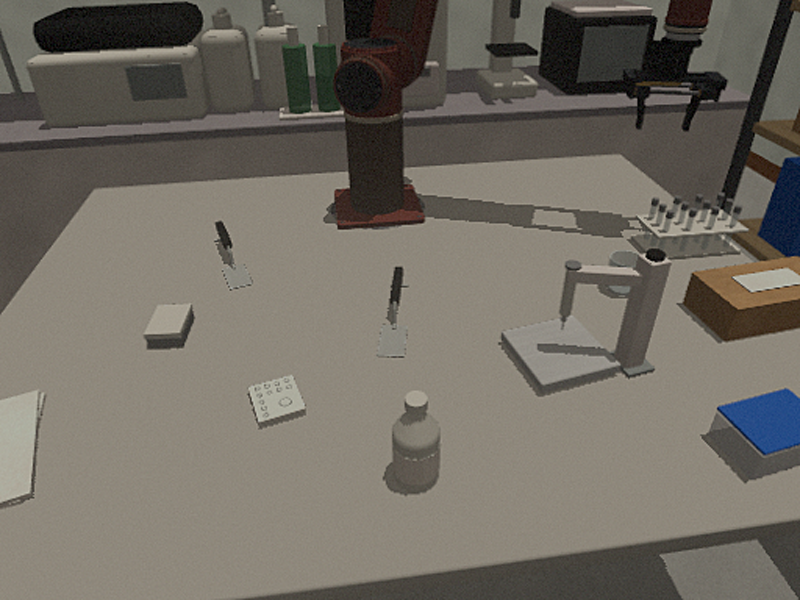

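View pics/t0.png

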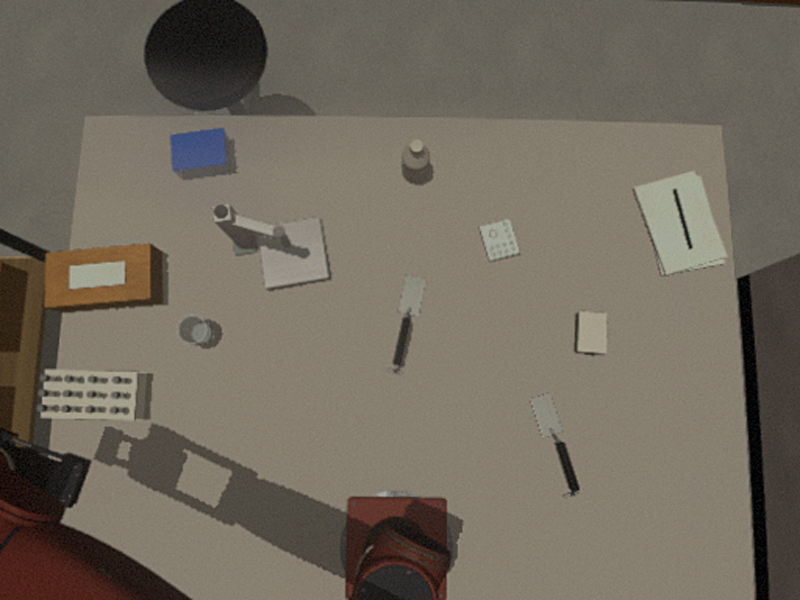

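Lookalikes: in the top picture (800 px view), one lifter lies at (407,325) with y≈-0.01 and the other at (558,445) with y≈-0.33. The pen on paper at (683,218) isn't a lifter. The lifter farthest to the robot's left is the centre one, at (407,325). The plate is at (499,240), the stage at (295,253), the bottle at (416,160) and the beaker at (195,332).

```bash
cat > m.py <<'E'
from h import *
np.set_printoptions(precision=4,suppress=True)
def fit(P,L,W):
    # yaw/centre by minAreaRect of robust cloud
    r=cv2.minAreaRect((P[:,:2]*1000).astype(np.float32)); return r
def near(p,t,xy,z0,z1,rad):
    best=None
    for r in regions_of(t,p):
        if r['confidence']<.2: continue
        C=cloud(p,r['pixels'])
        if len(C)==0: continue
        if np.linalg.norm(np.median(C[:,:2],0)-xy)<rad:
            return C[(C[:,2]>z0)&(C[:,2]<z1)],C,r
    return None
E
python3 - <<'E'
from m import *
crops=[]
for n in ['scene','top']:
    p=camera(n)
    for t,xy,z0,z1 in [('plate',(.645,-.215),.008,.03),('stage',(.62,.235),.017,.033),('lifter',(.45,-.01),.035,.07)]:
        q=near(p,t,np.array(xy),z0,z1,.12)
        if q is None: print(n,t,None); continue
        C,A,r=q
        print(n,t,round(r['confidence'],2),len(A),len(C),'zmed',np.median(C[:,2]) if len(C) else 0,'rect',cv2.minAreaRect((C[:,:2]*1000).astype(np.float32)) if len(C)>5 else 0)
        # contour-based
        z={'plate':.015,'stage':.025,'lifter':.055}[t]
        c=max(cv2.findContours(r['pixels'].astype(np.uint8),0,1)[0],key=cv2.contourArea)[:,0]
        G=np.array([atz(p,a,z)[:2] for a in c.astype(float)])
        print('   contour at z',z,cv2.minAreaRect((G*1000).astype(np.float32)))
        if t=='lifter':
            for nm,S in (('handle',C),('blade',A[(A[:,2]<.012)])):
                if len(S)>5:
                    m=np.median(S[:,:2],0);_,_,v=np.linalg.svd(S[:,:2]-S[:,:2].mean(0));v=v[0]*np.sign(v[0][0]);s=(S[:,:2]-S[:,:2].mean(0))@v
                    print('  ',nm,S.mean(0),'yaw',np.degrees(np.arctan2(v[1],v[0])),'ext',s.min(),s.max())
    for k,z in dict(well=.015,lifter_grip=.045,lifter_tip=.0025,needle_tip=.06).items():
        for d in place_of(k,p): 
            if d['confidence']>.3: print(k,round(d['confidence'],2),d['position'],atz(p,d['position'],z)[:2])
    img=p['color'][:,:,::-1]
    if n=='top': crops=[img[120:250,160:350]]
cv2.imwrite('pics/c1.png',cv2.resize(crops[0],(760,520),interpolation=cv2.INTER_CUBIC))
E
```

```text
scene plate 0.63 676 676 zmed 0.014626458647526541 rect ((658.564453125, -215.99478149414062), (77.3055191040039, 66.68080139160156), 16.113672256469727)
   contour at z 0.015 ((661.0593872070312, -215.189697265625), (80.74085235595703, 66.48212432861328), 16.62598991394043)
scene stage 0.84 2268 2047 zmed 0.02466740054131944 rect ((618.1619262695312, 234.72573852539062), (141.95762634277344, 139.79855346679688), 10.946240425109863)
   contour at z 0.025 ((626.7423095703125, 229.88998413085938), (153.90692138671875, 147.65406799316406), 11.093362808227539)
scene lifter 0.97 530 148 zmed 0.05385662434744465 rect ((430.5587158203125, -5.552278518676758), (15.802369117736816, 104.39653015136719), 78.51188659667969)
   contour at z 0.055 ((578.9091186523438, -28.909629821777344), (41.589447021484375, 116.59051513671875), 78.50711822509766)
   handle [ 0.4393 -0.0066  0.0515] yaw -12.044020762053108 ext -0.061033977085062315 0.043423384537396775
   blade [ 0.523  -0.0241  0.0025] yaw -11.623309282599868 ext -0.22970854300394314 0.051957674327844046
well 0.81 [182.7, 257.1] [ 0.6692 -0.201
[... 923 characters left out ...]
4, -1.5353240966796875), (15.90526294708252, 117.33480072021484), 78.4822998046875)
   contour at z 0.055 ((458.794189453125, -10.967132568359375), (44.723209381103516, 206.1321258544922), 78.47930145263672)
   handle [ 0.4226 -0.0015  0.0545] yaw -11.795257362780179 ext -0.059141442419934846 0.05819719863267658
   blade [ 0.5215 -0.0225  0.0033] yaw -11.652027274348207 ext -0.16365878455185662 0.0518129055477517
well 0.92 [314.3, 147.4] [ 0.673  -0.1979]
well 0.31 [376.2, 212.5] [ 0.4503 -0.4039]
lifter_grip 0.87 [258.9, 214.5] [ 0.4346 -0.0103]
lifter_grip 0.83 [365.9, 290.8] [ 0.1947 -0.3537]
lifter_tip 0.86 [262.5, 177.6] [ 0.5669 -0.0212]
lifter_tip 0.59 [344.7, 253.6] [ 0.3129 -0.2973]
```

View pics/c1.png

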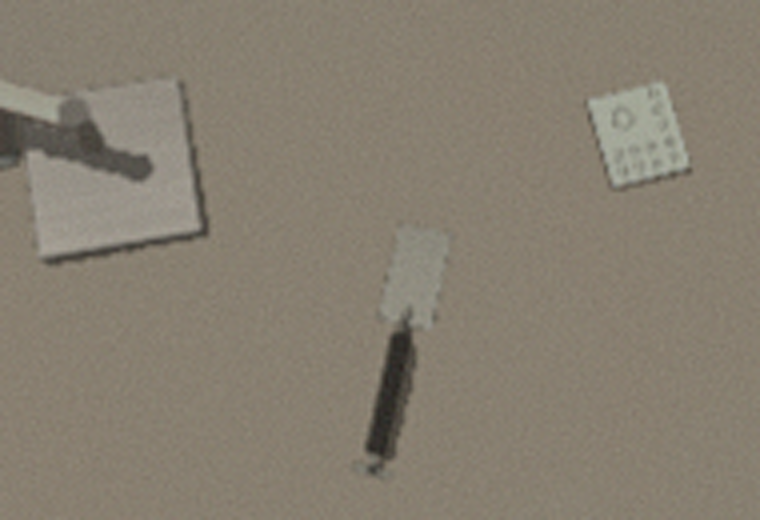

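The crop shows the chosen lifter, with its blade at crop (415,275) and handle at (390,395), and its yaw is about -11.8°. The plate is at (640,135) with its well to the far left. The stage is at (115,170).

```bash
cat > go.py <<'E'
import sys,json,os,numpy as np
# commanded TCP pose x y z psi(deg); usage: go.py x y z psi ... (several targets in sequence, each its own call)
f='cmd.json'; c=json.load(open(f)) if os.path.exists(f) else [.177,.599,.223,-16.43]
a=[float(v) for v in sys.argv[1:]]
for i in range(0,len(a),4):
    t=a[i:i+4]; s=np.radians(c[3]); C,S=np.cos(s),np.sin(s)
    dx,dy=t[0]-c[0],t[1]-c[1]
    r=np.round([-(dx*C+dy*S),-dx*S+dy*C,-(t[2]-c[2])],4); tr=round(-(t[3]-c[3]),1)
    print('row',*r,tr,'rows>=',round(max(np.linalg.norm(r)/.0625,abs(tr)/10.7),1))
    c=[c[0]-r[0]*C-r[1]*S, c[1]-r[0]*S+r[1]*C, c[2]-r[2], c[3]-tr]
json.dump(c,open(f,'w'));print(np.round(c,4))
E
python3 go.py .312 .296 .223 -16.43  .446 -.007 .10 -11.8
```

```text
row -0.2152 -0.2524 -0.0 -0.0 rows>= 5.3
row -0.2142 -0.2528 0.123 -4.6 rows>= 5.7
[ 4.460e-01 -7.000e-03  1.000e-01 -1.183e+01]
```

```bash
rm cmd.json; python3 go.py .26 .39 .223 -16.43  .35 .18 .2 -14 .446 -.007 .10 -11.8
```

```text
row -0.1387 -0.177 -0.0 -0.0 rows>= 3.6
row -0.1457 -0.176 0.023 -2.4 rows>= 3.7
row -0.1385 -0.1581 0.1 -2.2 rows>= 3.7
[ 4.460e-01 -7.000e-03  1.000e-01 -1.183e+01]
```

Emit:
servo_tool([
  [0.7,-0.0347,-0.0442,0,0],
  [0.7,-0.0693,-0.0885,0,0],
  [0.7,-0.104,-0.1327,0,0],
  [0.7,-0.1387,-0.177,0,0],
])

```text
time_s: 2.4
position: [0.2602, 0.3889, 0.2227]
eef_rot: [0.0, 0.143, 0.99, 0.0]
contact_force: [0.8, 0.2, 0.3]
gripper_width: 0.718
finger_force: 0.0
```

Emit:
servo_tool([
  [0.7,-0.0364,-0.044,0.006,-0.6],
  [0.7,-0.0729,-0.088,0.012,-1.2],
  [0.7,-0.109,-0.132,0.017,-1.8],
  [0.7,-0.1457,-0.176,0.023,-2.4],
])

```text
time_s: 2.9
position: [0.3504, 0.1789, 0.1999]
eef_rot: [0.001, 0.122, 0.993, 0.0]
contact_force: [0.7, 0.7, 0.5]
gripper_width: 0.7
finger_force: 0.0
```

Emit:
servo_tool([
  [0.7,-0.0346,-0.0395,0.025,-0.6],
  [0.7,-0.0693,-0.079,0.05,-1.2],
  [0.7,-0.104,-0.1186,0.075,-1.8],
  [0.7,-0.1385,-0.1581,0.1,-2.2],
  [0.7,-0.1385,-0.1581,0.1,-2.2],
])

```text
time_s: 3.52
position: [0.4454, -0.0092, 0.0977]
eef_rot: [-0.002, 0.105, 0.994, -0.0]
contact_force: [0.1, 0.6, 0.7]
gripper_width: 0.702
finger_force: 0.0
```

```bash
python3 go.py .446 -.007 .028 -11.8; python3 - <<'E'
from h import *
p=camera('scene'); o=np.array([.446,-.007,.1])
print(proj(p,o)); uv=proj(p,o).astype(int)
cv2.imwrite('pics/c2.png',cv2.resize(p['color'][130:250,190:340,::-1],(750,600),interpolation=cv2.INTER_CUBIC))
E
```

```text
row -0.0 -0.0 0.072 -0.0 rows>= 1.2
[ 4.460e-01 -7.000e-03  2.800e-02 -1.183e+01]
[253.41223728 169.22593948]
```

View pics/c2.png

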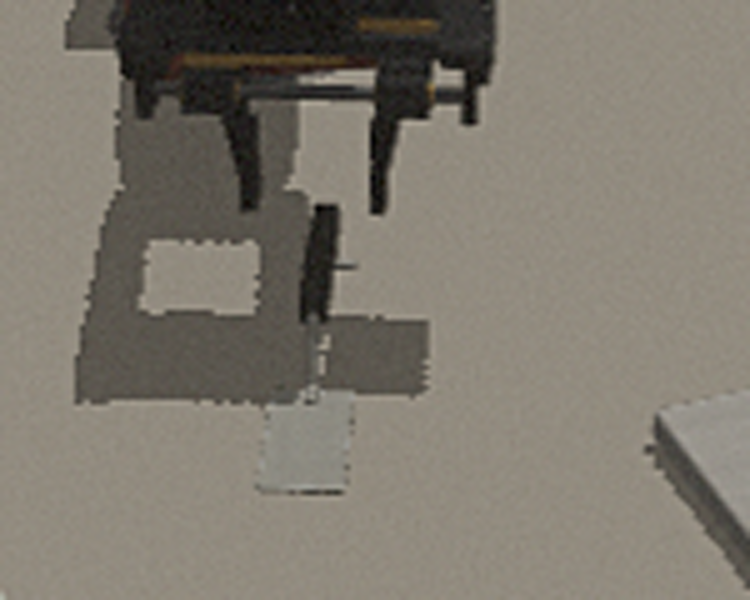

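The fingers, at crop (250,205) and (378,210), straddle the handle at (320,265), so the grasp is centred. I'll descend and grip.

Emit:
servo_tool([
  [0.7,0,0,0.03,0],
  [0.7,0,0,0.055,0],
  [0.7,0,0,0.072,0],
  [0.7,0,0,0.072,0],
])

```text
time_s: 4.08
position: [0.4446, -0.0052, 0.0272]
eef_rot: [-0.001, 0.102, 0.995, 0.0]
contact_force: [-0.1, 0.3, 0.8]
gripper_width: 0.698
finger_force: 0.0
```

Emit:
servo_tool([
  [0.1,0,0,0,0],
  [0.1,0,0,0,0],
  [0.1,0,0,0,0],
  [0.1,0,0,0,0],
  [0.1,0,0,0,0],
], grip_force=40)

```text
time_s: 4.7
position: [0.4458, -0.0067, 0.0276]
eef_rot: [0.0, 0.103, 0.995, -0.0]
contact_force: [-0.6, 0.3, 0.6]
gripper_width: 0.218
finger_force: 0.3
```

```bash
python3 - <<'E'
from station import *
for _ in range(3): s=get_state(); print(s['position'],s['gripper_width'],s['finger_force'],s['contact_force'])
E
```

```text
[ 0.44579577 -0.00665137  0.02764088] 0.21769846282872046 0.26977415196597576 [-0.57064908  0.26572972  0.56205483]
[ 0.44579577 -0.00665137  0.02764088] 0.21769846282872046 0.26977415196597576 [-0.57064908  0.26572972  0.56205483]
[ 0.44579577 -0.00665137  0.02764088] 0.21769846282872046 0.26977415196597576 [-0.57064908  0.26572972  0.56205483]
```

Emit:
servo_tool([
  [0,0,0,0,0],
  [0,0,0,0,0],
  [0,0,0,0,0],
  [0,0,0,0,0],
], grip_force=45)

```text
time_s: 5.2
position: [0.4457, -0.0066, 0.0275]
eef_rot: [-0.0, 0.103, 0.995, -0.0]
contact_force: [-1.0, -0.1, 1.6]
gripper_width: 0.179
finger_force: 44.8
```

```bash
python3 go.py .446 -.007 .09 -11.8  .46 -.13 .09 2 .468 -.267 .09 16
```

```text
row -0.0 -0.0 -0.062 -0.0 rows>= 1.0
row -0.0389 -0.1175 0.0 -13.8 rows>= 2.0
row -0.0033 -0.1372 0.0 -14.0 rows>= 2.2
[ 0.468 -0.267  0.09  15.97 ]
```

Emit:
servo_tool([
  [0,0,0,-0.02,0],
  [0,0,0,-0.045,0],
  [0,0,0,-0.062,0],
])

```text
time_s: 5.58
position: [0.446, -0.0065, 0.0903]
eef_rot: [0.0, 0.103, 0.995, 0.0]
contact_force: [0.2, 1.1, -1.3]
gripper_width: 0.179
finger_force: 44.8
```

Emit:
servo_tool([
  [0,-0.01,-0.03,0,-3.5],
  [0,-0.02,-0.06,0,-7],
  [0,-0.03,-0.09,0,-10.5],
  [0,-0.0389,-0.1175,0,-13.8],
])

```text
time_s: 6.08
position: [0.4596, -0.1304, 0.0893]
eef_rot: [-0.0, -0.018, 1.0, 0.0]
contact_force: [0.8, 0.8, 0.1]
gripper_width: 0.174
finger_force: 44.8
```

Emit:
servo_tool([
  [0,-0.001,-0.035,0,-3.5],
  [0,-0.002,-0.07,0,-7],
  [0,-0.003,-0.105,0,-10.5],
  [0,-0.0033,-0.1372,0,-14],
  [0,-0.0033,-0.1372,0,-14],
])

```text
time_s: 6.7
position: [0.4677, -0.2685, 0.0894]
eef_rot: [0.0, -0.138, 0.99, -0.0]
contact_force: [0.2, 0.4, -0.5]
gripper_width: 0.178
finger_force: 44.8
```

```bash
cat > look.py <<'E'
from m import *
import sys,json
c=json.load(open('cmd.json')); s=get_state(); print('cmd',np.round(c,4),'meas',s['position'],'w',s['gripper_width'],s['finger_force'])
P0=np.array([float(v) for v in sys.argv[1:3]])
zl=c[2]-.028; 
for n in ['scene','top']:
    p=camera(n)
    for d in place_of('lifter_tip',p):
        X=atz(p,d['position'],zl+.0025)
        if d['confidence']>.3 and np.linalg.norm(X[:2]-c[:2])<.2: print(n,'tip',round(d['confidence'],2),X[:2])
    for r in regions_of('lifter',p):
        A=cloud(p,r['pixels'])
        if len(A) and np.linalg.norm(np.median(A[:,:2],0)-c[:2])<.15:
            h=np.radians(c[3]);u=np.array([np.cos(h),np.sin(h)]);v=np.array([-u[1],u[0]])
            a=(A[:,:2]-c[:2])@u; b=(A[:,:2]-c[:2])@v; B=(a>.05)&(a<.15)&(abs(b)<.05)&(A[:,2]<zl+.02)
            if B.sum()>20:
                Q=A[B]; f=np.linalg.lstsq(np.c_[a[B],b[B],np.ones(B.sum())],Q[:,2],rcond=None)[0]
                sl=np.polyfit(a[B],b[B],1)
                print(n,'blade',B.sum(),'fwd',np.percentile(a[B],[1,99]),'side',np.percentile(b[B],[1,99]),'mid',np.median(b[B]),'z',np.median(Q[:,2])-zl,'tilt',f[:2],'yawerr deg',np.degrees(sl[0]))
    q=near(p,'plate',P0,float(sys.argv[3]),float(sys.argv[4]),.06)
    if q: 
        C,A,r=q; r=cv2.minAreaRect((C[:,:2]*1000).astype(np.float32)); print(n,'plate',len(C),np.median(C[:,2]),C[:,:2].mean(0),r)
    for k,z in (('well',float(sys.argv[5])),('needle_tip',.06)):
        for d in place_of(k,p):
            if d['confidence']>.3: print(n,k,round(d['confidence'],2),np.round(d['position'],1),atz(p,d['position'],z)[:2])
E
python3 look.py .655 -.215 .008 .03 .015
```

```text
cmd [ 0.468 -0.267  0.09  15.97 ] meas [ 0.4677 -0.2685  0.0894] w 0.17802774373961514 44.799544494599104
scene tip 0.84 [ 0.5899 -0.2346]
scene tip 0.59 [ 0.4124 -0.2742]
scene tip 0.47 [ 0.4579 -0.2728]
scene blade 361 fwd [0.051  0.1289] side [-0.0254  0.0185] mid -0.0033730900746502877 z 0.0019973775678421707 tilt [-0.0064 -0.0065] yawerr deg 1.0754817667225143
scene plate 715 0.014730796749604314 [ 0.6613 -0.2172] ((656.9279174804688, -217.5979766845703), (82.15441131591797, 68.15885925292969), 16.692474365234375)
scene well 0.57 [180.3 258.4] [ 0.6726 -0.2066]
scene needle_tip 0.72 [359.2 207.8] [0.6065 0.2388]
top tip 0.95 [ 0.3105 -0.2819]
top tip 0.83 [ 0.5832 -0.2263]
top blade 252 fwd [0.0563 0.1246] side [-0.0199  0.0248] mid 0.005423348141798972 z 0.0027551092954869877 tilt [ 0.0011 -0.0059] yawerr deg -9.261587523831274
top well 0.94 [314.2 145.8] [ 0.6787 -0.1976]
```

```bash
python3 go.py .4784 -.2672 .031 16.3
```

```text
row -0.01 -0.0031 0.059 -0.3 rows>= 1.0
[ 0.4784 -0.2672  0.031  16.27  ]
```

Emit:
servo_tool([
  [0,-0.005,-0.0015,0.02,-0.3],
  [0,-0.01,-0.0031,0.042,-0.3],
  [0,-0.01,-0.0031,0.059,-0.3],
  [0,-0.01,-0.0031,0.059,-0.3],
])

```text
time_s: 7.8
position: [0.4773, -0.2661, 0.0293]
eef_rot: [-0.001, -0.142, 0.99, 0.001]
contact_force: [-0.7, 0.5, -0.2]
gripper_width: 0.179
finger_force: 44.8
```

```bash
cat > rel.py <<'E'
from m import *
import json
c=json.load(open('cmd.json'));h=np.radians(c[3]);u=np.array([np.cos(h),np.sin(h)]);v=np.array([-u[1],u[0]])
zl=c[2]-.028
for n in ['scene','top']:
  for k in range(2):
    p=camera(n)
    out={}
    for t,z in (('plate',.015),('lifter',zl+.0025)):
        for r in regions_of(t,p):
            A=cloud(p,r['pixels'])
            if r['confidence']<.2 or not len(A): continue
            m=np.median(A[:,:2],0)
            if np.linalg.norm(m-c[:2])>.28 or (t=='lifter' and np.linalg.norm(m-c[:2])>.15): continue
            if t=='plate' and np.linalg.norm(m-[.655,-.215])>.05: continue
            a=(A[:,:2]-c[:2])@u;b=(A[:,:2]-c[:2])@v
            if t=='lifter': s=(a>.06)&(a<.125)&(A[:,2]<zl+.02)
            else: s=A[:,2]>.009
            P=np.c_[a,b][s]
            if len(P)<20: continue
            # left/right edges by slices along a: subpixel mean
            e=[]
            for lo in np.arange(P[:,0].min()+.008,P[:,0].max()-.008,.006):
                q=P[(P[:,0]>=lo)&(P[:,0]<lo+.006),1]
                if len(q)>4:e.append((lo,(q.max()+q.min())/2,q.max()-q.min()))
            e=np.array(e);f=np.polyfit(e[:,0],e[:,1],1) if len(e)>2 else (0,0)
            print(n,t,round(r['confidence'],2),'a',P[:,0].min(),P[:,0].max(),'mid',np.median(e[:,1]),'w',np.median(e[:,2]),'slope deg',np.degrees(f[0]),'rect',np.round(cv2.minAreaRect((P*1000).astype(np.float32))[0],1),round(cv2.minAreaRect((P*1000).astype(np.float32))[2],1))
  if n=='top': cv2.imwrite('pics/c3.png',cv2.resize(p['color'][120:250,260:400,::-1],(646,600),interpolation=cv2.INTER_CUBIC))
E
python3 rel.py
```

```text
scene plate 0.91 a 0.14655372899499217 0.22580630446511124 mid -0.0016618846930365992 w 0.06713931823048247 slope deg -0.7151476009056122 rect [186.1  -1.7] 89.3
scene lifter 0.57 a 0.060081070903430095 0.12489928355695269 mid -0.0009728023444327723 w 0.04501894841176375 slope deg -1.6424191130835006 rect [92.5 -0.6] 89.5
scene plate 0.84 a 0.14510110659910083 0.2268956599298559 mid -0.0008519053567486515 w 0.06690510757051774 slope deg -0.17934428512828296 rect [186.1  -1.3] 0.3
scene lifter 0.57 a 0.0600848663703458 0.12454174469833623 mid -0.0011575396199407211 w 0.045675463305009656 slope deg -0.5698155668045068 rect [92.1 -1. ] 1.3
top lifter 0.71 a 0.060310977679683804 0.12498903291237638 mid 0.0012809696961326514 w 0.040497540989036435 slope deg -9.854700416146404 rect [92.5  1.5] 84.5
top plate 0.85 a 0.14124436426587492 0.22284150403452807 mid 0.002073700036418373 w 0.06931839490692361 slope deg -0.6955285633069476 rect [182.    1.8] 89.6
top lifter 0.82 a 0.06067117498919913 0.12488107636199587 mid 0.0006719624087230449 w 0.042590655666708596 slope deg -8.994953816686623 rect [92.8 -0.9] 0.1
```

View pics/c3.png

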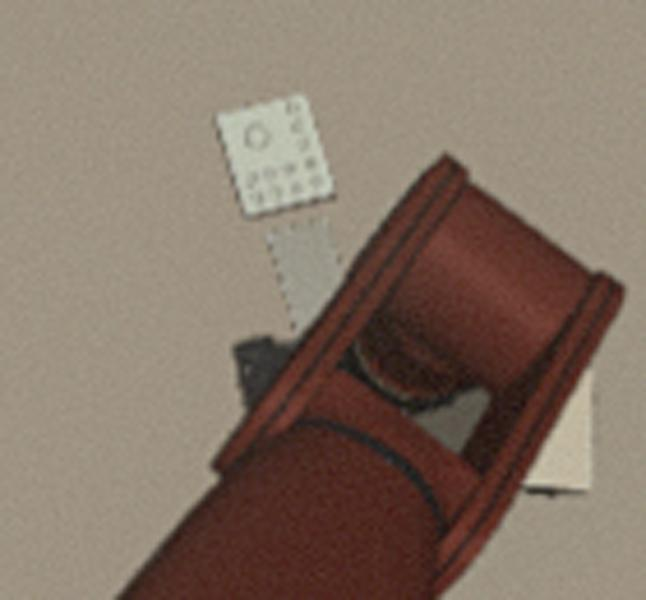

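The blade, at crop (305,270), points squarely at the open end of the plate at (275,155), and the lateral offset is under 1 mm. I'll slide in 92 mm.

Emit:
servo_tool([
  [0,-0.015,0,0,0],
  [0,-0.03,0,0,0],
  [0,-0.045,0,0,0],
  [0,-0.06,0,0,0],
  [0,-0.06,0,0,0],
])

```text
time_s: 9.02
position: [0.5371, -0.2495, 0.0305]
eef_rot: [0.0, -0.142, 0.99, -0.0]
contact_force: [-0.4, -1.6, -1.2]
gripper_width: 0.177
finger_force: 44.8
```

Emit:
servo_tool([
  [0,-0.012,0,0,0],
  [0,-0.024,0,0,0],
  [0,-0.032,0,0,0],
  [0,-0.032,0,0,0],
])

```text
time_s: 9.52
position: [0.5671, -0.2407, 0.0305]
eef_rot: [0.0, -0.142, 0.99, -0.0]
contact_force: [0.1, 0.1, -1.1]
gripper_width: 0.176
finger_force: 44.8
```

```bash
python3 go.py .5667 -.2414 .031 16.3; python3 rel.py
```

```text
row -0.0919 0.0 0.0 -0.0 rows>= 1.5
[ 0.5667 -0.2415  0.031  16.27  ]
scene plate 0.94 a 0.05124807119252422 0.13812259796153617 mid -0.000421333107123726 w 0.06764794685643613 slope deg -0.9330865865130163 rect [94.7 -0.3] 89.0
scene plate 0.93 a 0.050889418933384 0.1377564346192095 mid -0.0002829632445301728 w 0.06789640287678875 slope deg -0.4670271725752209 rect [94.3 -0.3] 89.1
top plate 0.55 a -0.024736848789528497 0.13308467830390008 mid 0.012355558418994762 w 0.04924850823724562 slope deg -24.900998675955776 rect [66.9 57.6] 44.2
top plate 0.83 a -0.04028081397126564 0.13365172529593367 mid 0.013562030162690981 w 0.04588225120770086 slope deg -26.330310541147504 rect [61.3 66.5] 43.7
```

Emit:
servo_tool([
  [0,0,0,-0.002,0],
  [0,0,0,-0.004,0],
  [0,0,0,-0.007,0],
  [0,0,0,-0.011,0],
  [0,0,0,-0.015,0],
])

```text
time_s: 10.75
position: [0.5665, -0.241, 0.0459]
eef_rot: [0.0, -0.141, 0.99, -0.0]
contact_force: [-0.1, 0.1, -3.1]
gripper_width: 0.181
finger_force: 44.8
```

Emit:
servo_tool([
  [0,0,0,-0.005,0],
  [0,0,0,-0.011,0],
  [0,0,0,-0.017,0],
  [0,0,0,-0.0205,0],
  [0,0,0,-0.0205,0],
])

```text
time_s: 11.38
position: [0.5668, -0.2411, 0.0665]
eef_rot: [0.0, -0.141, 0.99, -0.0]
contact_force: [-0.2, -0.1, -1.7]
gripper_width: 0.181
finger_force: 44.8
```

```bash
python3 go.py .5667 -.2415 .0665 16.3; cp cmd.json cmd_lift.json; python3 look.py .655 -.215 .03 .07 .0505; python3 go.py .50 -.18 .0665 15 .44 -.10 .0665 14 .39 -.01 .0665 13 .385 .09 .0665 12 .385 .18 .0665 11
```

```text
row -0.0 -0.0001 -0.0355 -0.0 rows>= 0.6
[ 0.5667 -0.2415  0.0665 16.27  ]
cmd [ 0.5667 -0.2415  0.0665 16.27  ] meas [ 0.5668 -0.2411  0.0665] w 0.18119358816134504 44.800342367962
scene tip 0.55 [ 0.6683 -0.2179]
scene tip 0.35 [ 0.5813 -0.2479]
scene plate 856 0.04824789152368536 [ 0.664  -0.2147] ((654.6567993164062, -216.87030029296875), (94.81832122802734, 69.95453643798828), 15.62443733215332)
scene well 0.98 [182.8 246.6] [ 0.6728 -0.1964]
scene needle_tip 0.85 [360.6 209.4] [0.6133 0.2399]
top tip 0.64 [ 0.4475 -0.3973]
top plate 310 0.04752942637907509 [ 0.6625 -0.2015] ((656.2254028320312, -212.79310607910156), (80.62293243408203, 71.63933563232422), 15.615044593811035)
top well 0.61 [319.1 143. ] [ 0.6778 -0.2089]
top well 0.32 [188.8 161.1] [0.6091 0.2249]
row 0.0468 0.0778 -0.0 1.3 rows>= 1.5
row 0.0373 0.0928 -0.0 1.0 rows>= 1.6
row 0.0268 0.0994 -0.0 1.0 rows>= 1.6
row -0.0176 0.0985 -0.0 1.0 rows>= 1.6
row -0.0187 0.0881 -0.0 1.0 rows>= 1.4
[ 0.385   0.18    0.0665 10.97  ]
```

The plate rides level with its top at 48 mm. I'll carry it.

Emit:
servo_tool([
  [0,0.005,0.008,0,0.2],
  [0,0.015,0.025,0,0.5],
  [0,0.026,0.043,0,0.8],
  [0,0.037,0.061,0,1.1],
  [0,0.0468,0.0778,0,1.3],
])

```text
time_s: 12.6
position: [0.4987, -0.1785, 0.066]
eef_rot: [-0.0, -0.13, 0.991, 0.0]
contact_force: [0.7, -0.2, -1.6]
gripper_width: 0.178
finger_force: 44.8
```

Emit:
servo_tool([
  [0,0.008,0.02,0,0.2],
  [0,0.016,0.039,0,0.4],
  [0,0.023,0.057,0,0.6],
  [0,0.03,0.075,0,0.8],
  [0,0.0373,0.0928,0,1],
])

```text
time_s: 13.22
position: [0.439, -0.0985, 0.0661]
eef_rot: [0.0, -0.121, 0.993, 0.0]
contact_force: [0.6, -0.9, -0.8]
gripper_width: 0.18
finger_force: 44.8
```

Emit:
servo_tool([
  [0,0.006,0.02,0,0.2],
  [0,0.012,0.04,0,0.4],
  [0,0.017,0.06,0,0.6],
  [0,0.022,0.08,0,0.8],
  [0,0.0268,0.0994,0,1],
])

```text
time_s: 13.85
position: [0.3891, -0.0082, 0.0661]
eef_rot: [0.0, -0.113, 0.994, 0.0]
contact_force: [-0.4, 0.7, -2.3]
gripper_width: 0.18
finger_force: 44.8
```

Emit:
servo_tool([
  [0,-0.003,0.02,0,0.2],
  [0,-0.006,0.04,0,0.4],
  [0,-0.01,0.06,0,0.6],
  [0,-0.014,0.08,0,0.8],
  [0,-0.0176,0.0985,0,1],
])

```text
time_s: 14.48
position: [0.3843, 0.0918, 0.0661]
eef_rot: [0.0, -0.104, 0.995, 0.0]
contact_force: [0.4, 0.6, -2.5]
gripper_width: 0.177
finger_force: 44.8
```

Emit:
servo_tool([
  [0,-0.004,0.02,0,0.2],
  [0,-0.008,0.04,0,0.4],
  [0,-0.013,0.06,0,0.6],
  [0,-0.017,0.08,0,0.8],
  [0,-0.0187,0.0881,0,1],
])

```text
time_s: 15.1
position: [0.3842, 0.1818, 0.0661]
eef_rot: [0.0, -0.096, 0.995, 0.0]
contact_force: [0.3, -0.1, -2.9]
gripper_width: 0.177
finger_force: 44.8
```

```bash
python3 look.py .48 .20 .03 .07 .0475; python3 - <<'E'
from h import *
p=camera('scene')
print(proj(p,np.array([.616,.237,.06])))
cv2.imwrite('pics/c4.png',cv2.resize(p['color'][140:260,290:440,::-1],(750,600),interpolation=cv2.INTER_CUBIC))
E
```

```text
cmd [ 0.385   0.18    0.0665 10.97  ] meas [0.3842 0.1818 0.0661] w 0.17650905888471427 44.801157396286726
scene blade 482 fwd [0.0585 0.1366] side [-0.0335  0.0344] mid -0.0029614422432407018 z 0.009217948522491443 tilt [-0.0579  0.0459] yawerr deg 0.08235950075080668
scene plate 489 0.04771435253695566 [0.4838 0.1974] ((480.43414306640625, 200.42135620117188), (81.83939361572266, 72.4178466796875), 9.377656936645508)
scene well 0.67 [337.  188.5] [0.4974 0.2175]
scene needle_tip 0.67 [360.9 210. ] [0.6158 0.2397]
top plate 131 0.048097248602275045 [0.5016 0.1907] ((502.2041320800781, 190.7303924560547), (87.3875961303711, 47.71446990966797), 59.184593200683594)
top well 0.71 [190.3 194.1] [0.4984 0.2157]
[359.87331958 210.15810267]
```

View pics/c4.png

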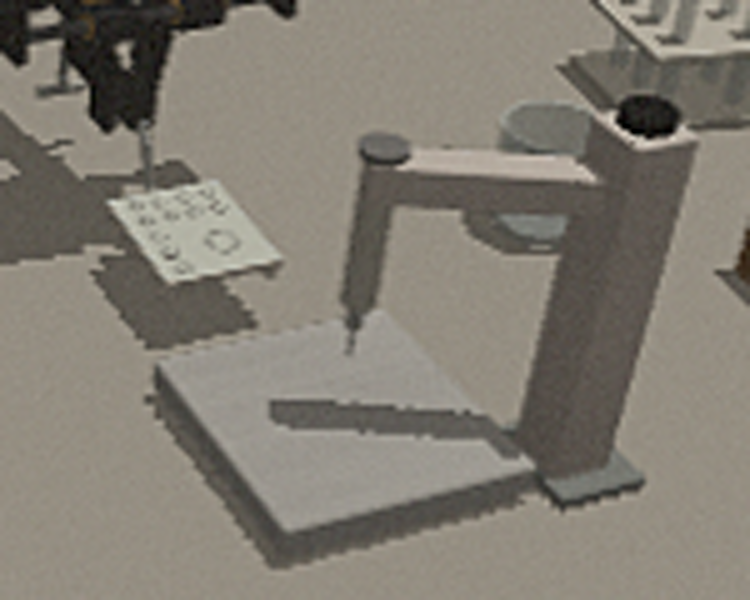

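The plate sits on the lifter at crop (195,230), with its well at about (222,242). The needle tip is at (350,352), which matches the projection of (0.616, 0.237, 0.06) to within half a pixel. I'll move in over the stage.

```bash
python3 go.py .45 .193 .0665 11 .5114 .2065 .0665 11;python3 - <<'E'
from h import *
p=camera('scene')
for q in [(334.5,188.5),(337,188.5)]: print(atz(p,q,.0475))
E
```

```text
row -0.0663 0.0004 -0.0 -0.0 rows>= 1.1
row -0.0628 0.0015 -0.0 -0.0 rows>= 1.0
[ 0.5114  0.2065  0.0665 10.97  ]
[0.49635532 0.21074245 0.0475    ]
[0.49741504 0.21752619 0.0475    ]
```

Emit:
servo_tool([
  [0,-0.006,0,0,0],
  [0,-0.02,0,0,0],
  [0,-0.035,0,0,0],
  [0,-0.05,0,0,0],
  [0,-0.0663,0.0004,0,0],
])

```text
time_s: 16.42
position: [0.4512, 0.1938, 0.0659]
eef_rot: [-0.0, -0.096, 0.995, -0.0]
contact_force: [-0.6, 0.2, -1.9]
gripper_width: 0.18
finger_force: 44.8
```

Emit:
servo_tool([
  [0,-0.015,0.0004,0,0],
  [0,-0.03,0.0008,0,0],
  [0,-0.045,0.0012,0,0],
  [0,-0.056,0.0016,0,0],
  [0,-0.0629,0.0016,0,0],
])

```text
time_s: 17.05
position: [0.512, 0.2073, 0.0659]
eef_rot: [-0.0, -0.096, 0.995, -0.0]
contact_force: [0.3, 0.1, -2.6]
gripper_width: 0.18
finger_force: 44.8
```

Emit:
servo_tool([
  [0,0,0,0,0],
  [0,0,0,0,0],
])

```text
time_s: 17.3
position: [0.5108, 0.2071, 0.0658]
eef_rot: [-0.0, -0.096, 0.995, -0.0]
contact_force: [-0.0, 0.5, -2.3]
gripper_width: 0.177
finger_force: 44.8
```

```bash
python3 look.py .60 .225 .035 .07 .0475; python3 - <<'E'
from h import *
for i in range(2):
  for n in ('scene','top'):
    p=camera(n)
    for k,z in (('well',.0475),('needle_tip',.06),('plate',.0325)):
        print(n,k,[(round(d['confidence'],2),np.round(d['position'],1),np.round(atz(p,d['position'],z)[:2],4)) for d in place_of(k,p)][:3])
    if n=='scene' and i: cv2.imwrite('pics/c5.png',cv2.resize(p['color'][160:250,310:420,::-1],(733,600),interpolation=cv2.INTER_CUBIC))
E
```

```text
cmd [ 0.5114  0.2065  0.0665 10.97  ] meas [0.5108 0.2071 0.0658] w 0.17691748955027564 44.800519896671176
scene plate 633 0.04719755755823396 [0.6096 0.2211] ((605.2978515625, 224.15127563476562), (82.60149383544922, 70.29457092285156), 11.565608024597168)
scene well 0.97 [358.9 214.9] [0.6188 0.2352]
scene needle_tip 0.77 [360.1 209.9] [0.6151 0.2379]
top plate 39 0.0466826543909209 [0.6267 0.2012] ((625.5306396484375, 201.59605407714844), (44.71391677856445, 10.500321388244629), 10.507415771484375)
top well 0.43 [185.7 156.8] [0.6246 0.2365]
scene well [(0.62, array([359.7, 217.1]), array([0.6275, 0.2341]))]
scene needle_tip [(0.79, array([361.3, 208.3]), array([0.6093, 0.2432]))]
scene plate [(0.91, array([351. , 215.2]), array([0.599 , 0.2237]))]
top well [(0.39, array([186.9, 156.1]), array([0.627 , 0.2326]))]
top needle_tip []
top plate [(0.61, array([189.2, 166.8]), array([0.5941, 0.2259]))]
scene well [(0.96, array([359.1, 213.4]), array([0.6131, 0.2379]))]
scene needle_tip [(0.58, array([361.8, 208.3]), array([0.6095, 0.2445]))]
scene plate [(0.86, array([350.5, 216.2]), array([0.6028, 0.2211]))]
top well [(0.41, array([185. , 155.3]), array([0.6297, 0.2391]))]
top needle_tip []
top plate [(0.53, array([186.2, 164.3]), array([0.6026, 0.2364]))]
```

View pics/c5.png

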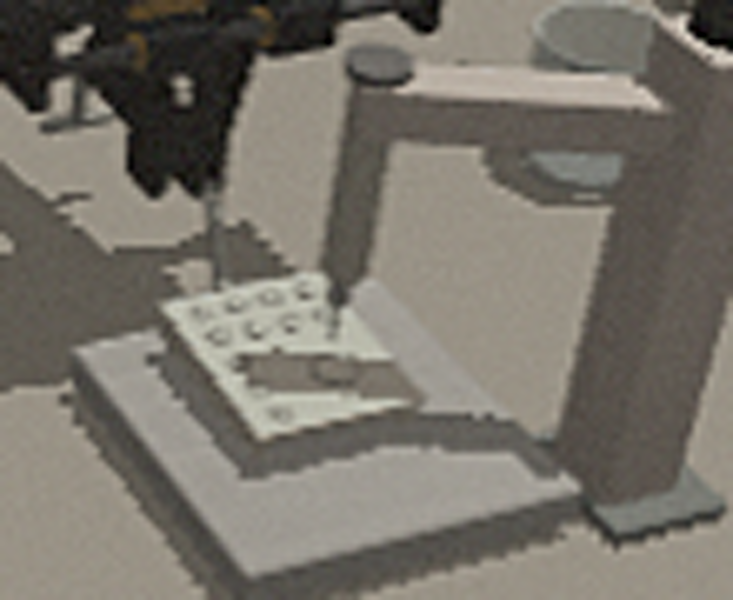

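```bash
python3 - <<'E'
from h import *
np.set_printoptions(precision=4,suppress=True)
p=camera('scene'); s=110/733.
g=lambda x,y,z: atz(p,(310+x*s-.42,160+y*.15-.42),z)[:2]
Q=[g(*c,.0475) for c in [(160,308),(262,438),(422,403),(322,272)]]
c=np.mean(Q,0); print('corners',*Q,'c',c)
e=[Q[1]-Q[0],Q[2]-Q[3]]; print('x dir',[ (np.degrees(np.arctan2(*v[::-1])),np.linalg.norm(v)) for v in e], [ (np.degrees(np.arctan2(*v[::-1])),np.linalg.norm(v)) for v in (Q[3]-Q[0],Q[2]-Q[1])])
S=[g(*k,.025) for k in [(75,352),(248,578),(580,492)]]; print('stage',S,'c',(S[0]+S[2])/2)
print('well',g(337,371,.0475),'needle',g(333,338,.06))
# colour segmentation of plate: brightest, in range z window
def seg(p,z0,z1,c0):
    v,u=np.mgrid[0:384,0:512]; m=np.zeros((384,512),bool); m[170:260,310:420]=True
    C=cloud(p,m); k=(C[:,2]>z0)&(C[:,2]<z1)&(np.linalg.norm(C[:,:2]-c0,axis=1)<.11); return C[k]
C=seg(p,.043,.053,np.array([.602,.224])); C=C[np.linalg.norm(C[:,:2]-[.602,.224],axis=1)<.06]
print('plate',len(C),cv2.minAreaRect((C[:,:2]*1000).astype(np.float32)))
C=seg(p,.021,.03,np.array([.617,.236])); print('stage',len(C),cv2.minAreaRect((C[:,:2]*1000).astype(np.float32)))
E
```

```text
corners [0.5726 0.1844] [0.6537 0.1972] [0.6434 0.2618] [0.5595 0.2545] c [0.6073 0.2245]
x dir [(np.float64(8.97516326800005), np.float64(0.08209063026717542)), (np.float64(4.953324889373858), np.float64(0.08423630146218342))] [(np.float64(100.57001097838545), np.float64(0.07131475505423227)), (np.float64(99.01598804063238), np.float64(0.06537909035659305))]
stage [array([0.5666, 0.1541]), array([0.7005, 0.1788]), array([0.6752, 0.313 ])] c [0.6209 0.2336]
well [0.6206 0.2378] needle [0.6164 0.236 ]
plate 592 ((599.7421264648438, 223.45338439941406), (97.29182434082031, 70.21029663085938), 11.142298698425293)
stage 1418 ((617.510986328125, 243.9316864013672), (140.11643981933594, 158.58200073242188), 10.548393249511719)
```

```bash
python3 go.py .509 .2047 .063 11 .509 .2047 .056 11
```

```text
row 0.0027 -0.0013 0.0035 -0.0 rows>= 0.1
row 0.0 0.0 0.007 -0.0 rows>= 0.1
[ 0.509   0.2047  0.056  10.97  ]
```

Emit:
servo_tool([
  [0,0.0015,-0.0007,0.001,0],
  [0,0.0027,-0.0013,0.002,0],
  [0,0.0027,-0.0013,0.003,0],
  [0,0.0027,-0.0013,0.0035,0],
])

```text
time_s: 19.25
position: [0.5089, 0.2053, 0.0625]
eef_rot: [-0.0, -0.096, 0.995, -0.0]
contact_force: [0.2, -0.1, -2.4]
gripper_width: 0.18
finger_force: 44.8
```

Emit:
servo_tool([
  [0,0,0,0.0008,0],
  [0,0,0,0.0016,0],
  [0,0,0,0.0024,0],
  [0,0,0,0.0032,0],
  [0,0,0,0.004,0],
])

```text
time_s: 19.88
position: [0.5089, 0.2054, 0.0585]
eef_rot: [-0.0, -0.096, 0.995, -0.0]
contact_force: [-0.4, -0.4, -0.9]
gripper_width: 0.18
finger_force: 44.8
```

Emit:
servo_tool([
  [0,0,0,0.0008,0],
  [0,0,0,0.0016,0],
  [0,0,0,0.0024,0],
  [0,0,0,0.003,0],
  [0,0,0,0.003,0],
])

```text
time_s: 20.5
position: [0.509, 0.2054, 0.0556]
eef_rot: [0.0, -0.096, 0.995, 0.0]
contact_force: [-0.3, -0.1, -1.1]
gripper_width: 0.181
finger_force: 44.8
```

```bash
cat > fin.py <<'E'
from h import *
np.set_printoptions(precision=4,suppress=True)
print(get_state()['position'],get_state()['contact_force'])
acc={}
for i in range(6):
  for n in ('scene','top'):
    p=camera(n)
    for k,z in (('well',.040),('needle_tip',.06),('plate',.025),('stage',0)):
        for d in place_of(k,p)[:4]:
            X=atz(p,d['position'],z)[:2]
            if d['confidence']>.3 and np.linalg.norm(X-[.61,.235])<.04: acc.setdefault((n,k),[]).append(X);break
    for t,z in (('plate',.040),('stage',.025)):
        for r in regions_of(t,p)[:1]:
            C=cloud(p,r['pixels'])
            C=C[abs(C[:,2]-z)<.004]
            if len(C)>50 and np.linalg.norm(C[:,:2].mean(0)-[.61,.235])<.05:
                q=cv2.minAreaRect((C[:,:2]*1000).astype(np.float32)); acc.setdefault((n,t+'_rect'),[]).append([*q[0],*q[1],q[2],np.median(C[:,2])*1000])
for k,v in acc.items(): print(k,len(v),np.median(v,0),np.std(v,0)[:2])
p=camera('scene'); cv2.imwrite('pics/c6.png',cv2.resize(p['color'][160:250,310:420,::-1],(733,600),interpolation=cv2.INTER_CUBIC))
E
python3 fin.py
```

```text
[0.509  0.2054 0.0556] [-0.3197 -0.0882 -1.0767]
('scene', 'well') 5 [0.6228 0.2338] [0.0064 0.0034]
('scene', 'needle_tip') 6 [0.6124 0.2411] [0.0055 0.0025]
('scene', 'plate') 6 [0.5994 0.2251] [0.0063 0.0029]
('scene', 'stage') 6 [0.6195 0.2364] [0.0055 0.0039]
('scene', 'plate_rect') 6 [604.3425 222.9169  81.5775  70.0339  10.2651  39.8436] [0.6612 0.3206]
('scene', 'stage_rect') 6 [618.9067 234.6337 140.3967 140.061   10.9541  24.6385] [0.4739 0.268 ]
('top', 'well') 6 [0.6217 0.2326] [0.0061 0.004 ]
('top', 'stage') 5 [0.6172 0.2358] [0.003  0.0059]
('top', 'plate') 5 [0.595  0.2274] [0.0061 0.0041]
```

View pics/c6.png

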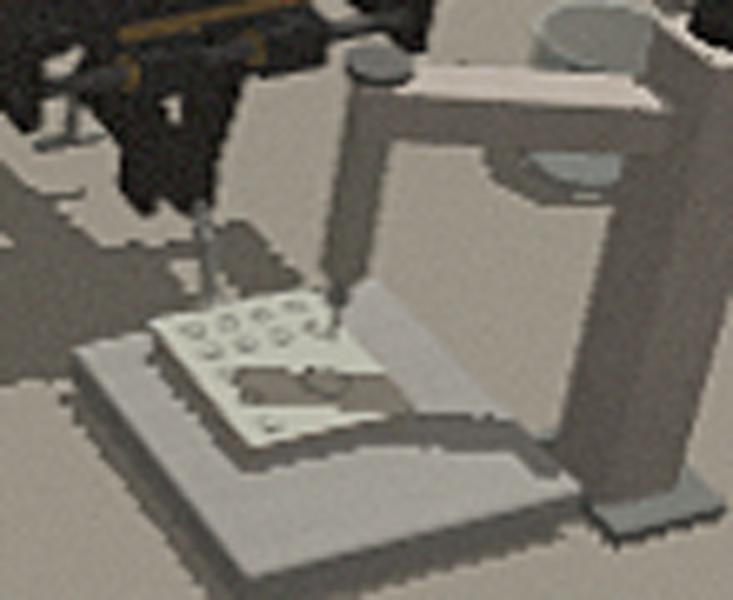

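The plate rests flat on the stage with the well directly below the needle: the well is at crop (325,385) and the needle tip at (333,335). Plate against stage measures under 2 mm of error. I'll draw the lifter out.

Emit:
servo_tool([
  [0,0.005,0,0,0],
  [0,0.015,0,0,0],
  [0,0.03,0,0,0],
  [0,0.045,0,0,0],
  [0,0.06,0,0,0],
])

```text
time_s: 25.38
position: [0.4489, 0.1938, 0.0555]
eef_rot: [-0.0, -0.096, 0.995, 0.0]
contact_force: [-0.5, -0.3, -1.1]
gripper_width: 0.177
finger_force: 44.8
```

Emit:
servo_tool([
  [0,0.02,0,0,0],
  [0,0.04,0,0,0],
  [0,0.06,0,0,0],
  [0,0.075,0,0,0],
  [0,0.075,0,0,0],
])

```text
time_s: 26.0
position: [0.3752, 0.1795, 0.0554]
eef_rot: [-0.0, -0.096, 0.995, -0.0]
contact_force: [0.2, -0.9, -1.2]
gripper_width: 0.177
finger_force: 44.8
```

```bash
python3 - <<'E'
import json,numpy as np
c=json.load(open('cmd.json'));s=np.radians(c[3]);c[0]-=.135*np.cos(s);c[1]-=.135*np.sin(s);json.dump(c,open('cmd.json','w'));print(c)
E
python3 fin.py; python3 go.py .40 .08 .08 0 .446 -.007 .08 -11.8 .446 -.007 .0285 -11.8
```

```text
[np.float64(0.3764736294484826), np.float64(0.1789813682309888), 0.056, 10.970000000000002]
[0.3752 0.1795 0.0554] [ 0.2285 -0.8857 -1.1857]
('scene', 'well') 6 [0.6211 0.2326] [0.0055 0.0039]
('scene', 'needle_tip') 6 [0.6107 0.2394] [0.0016 0.0027]
('scene', 'plate') 5 [0.5967 0.2262] [0.0042 0.0043]
('scene', 'stage') 6 [0.6095 0.2363] [0.0047 0.0029]
('scene', 'plate_rect') 6 [603.8842 223.1914  82.4925  70.2649  10.1026  39.7855] [0.4957 0.1128]
('scene', 'stage_rect') 5 [618.6906 234.4973 142.1949 139.9942  10.7509  24.6704] [0.3426 0.045 ]
('top', 'well') 4 [0.6167 0.2398] [0.0089 0.0102]
('top', 'plate') 6 [0.5963 0.2225] [0.0069 0.0045]
('top', 'stage') 6 [0.6182 0.2342] [0.0067 0.0046]
('top', 'plate_rect') 6 [601.9823 224.5769  76.5655  66.527   10.7255  40.1635] [0.4046 0.5105]
('top', 'stage_rect') 6 [615.7892 236.2698 137.5742 137.0046  11.0901  25.2076] [0.3471 0.558 ]
row -0.0043 -0.1016 -0.024 11.0 rows>= 1.7
row -0.046 -0.087 -0.0 11.8 rows>= 1.6
row -0.0 -0.0 0.0515 -0.0 rows>= 0.8
[ 4.460e-01 -7.000e-03  2.850e-02 -1.183e+01]
```

Emit:
servo_tool([
  [0,-0.001,-0.025,-0.008,2.7],
  [0,-0.002,-0.05,-0.016,5.5],
  [0,-0.003,-0.075,-0.024,8.2],
  [0,-0.0043,-0.1016,-0.024,11],
])

```text
time_s: 30.75
position: [0.4008, 0.0801, 0.0803]
eef_rot: [0.001, 0.001, 1.0, 0.0]
contact_force: [0.6, 0.7, -1.3]
gripper_width: 0.18
finger_force: 44.8
```

Emit:
servo_tool([
  [0,-0.012,-0.022,0,3],
  [0,-0.023,-0.044,0,6],
  [0,-0.035,-0.066,0,9],
  [0,-0.046,-0.087,0,11.8],
  [0,-0.046,-0.087,0,11.8],
])

```text
time_s: 31.38
position: [0.4466, -0.0073, 0.0797]
eef_rot: [0.0, 0.104, 0.995, -0.0]
contact_force: [-0.5, 0.3, -1.2]
gripper_width: 0.18
finger_force: 44.8
```

Emit:
servo_tool([
  [0,0,0,0.018,0],
  [0,0,0,0.036,0],
  [0,0,0,0.047,0],
  [0,0,0,0.05,0],
  [0,0,0,0.0515,0],
])

```text
time_s: 32.0
position: [0.4461, -0.0061, 0.0283]
eef_rot: [0.0, 0.103, 0.995, -0.0]
contact_force: [-0.2, -0.6, -0.8]
gripper_width: 0.179
finger_force: 44.8
```

Emit:
servo_tool([
  [0,0,0,0,0],
  [0.25,0,0,0,0],
  [0.4,0,0,0,0],
  [0.6,0,0,0,0],
  [0.6,0,0,0,0],
])

```text
time_s: 32.62
position: [0.446, -0.0063, 0.0281]
eef_rot: [0.0, 0.103, 0.995, -0.0]
contact_force: [-0.0, -0.3, 0.2]
gripper_width: 0.508
finger_force: 0.0
```

Emit:
servo_tool([
  [0.6,0,0,-0.02,0],
  [0.6,0,0,-0.06,0],
  [0.6,0,0,-0.12,0],
  [0.6,0,0,-0.15,0],
  [0.6,0,0,-0.15,0],
])

```text
time_s: 33.25
position: [0.448, -0.0067, 0.1811]
eef_rot: [0.003, 0.103, 0.995, -0.0]
contact_force: [0.7, -0.2, -0.2]
gripper_width: 0.604
finger_force: 0.0
```

```bash
python3 - <<'E'
from m import *
p=camera('scene')
q=near(p,'lifter',np.array([.46,-.01]),-.01,.1,.12)
if q: A=q[1]; B=A[A[:,2]<.012]; H=A[A[:,2]>.035]; print(len(A),np.median(B,0),np.median(H[:,2]) if len(H) else None)
cv2.imwrite('pics/c7.png',cv2.resize(p['color'][120:280,190:410,::-1],(770,560),interpolation=cv2.INTER_CUBIC))
E
```

```text
618 [ 0.5256 -0.0214  0.0021] 0.054161807276050855
```

View pics/c7.png

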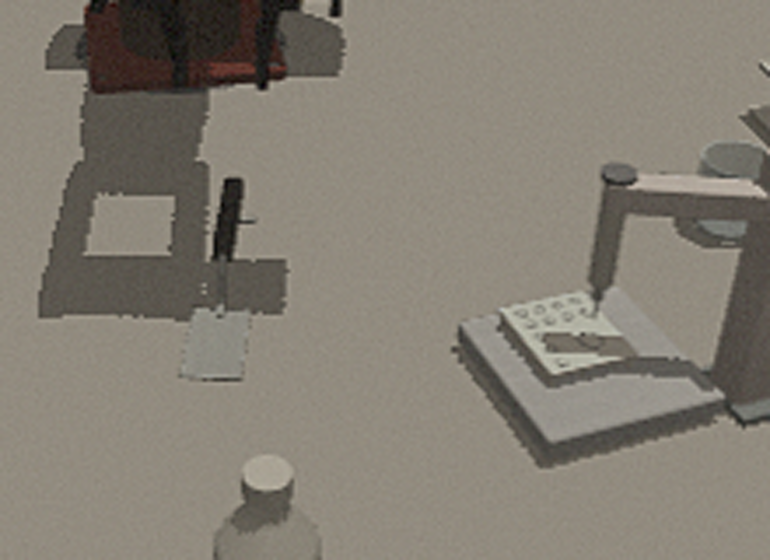

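The lifter stands upright on the bench at crop (225,275). The plate is on the stage at (570,335) with the well below the needle. The gripper is clear, so I'm handing in.

```bash
python3 -c "
from station import *
print(close_job())"
```

```text
the job is handed in; nothing more can be done
None
```

I've handed the job in: the plate is on the stage with its large well about 1–2 mm from the needle by camera, the lifter is standing back where it started, and nothing else was touched; no verdict came back.

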